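Switch on and zero the kitchen scale

ROBOT

A 7-joint arm with a two-finger parallel gripper is mounted at the origin on a cart in front of the work surface, level with it; the furniture and walls round the work are solid. World frame = base frame: x ahead of the robot, y to its left, z up, the work surface at z = 0. Lengths are in mm, angles in rad, forces in N, time in s.
With the tool pointing down it reaches from about 400 to 875 mm from the base axis. Payload 4.4 kg.
Tool frame: the origin (TCP) lies at the very end of the fingers, on their centre line; the grasp point (between the pads) lies 19 mm behind it; z points along the fingers, y is the direction in which the jaws open and shut (so a half turn about z gives the same grasp; the last joint's range is limited). The gripper opens to 85 mm and grips with 20 to 120 N. Pads are 22 mm wide; open, the fingers measure 114 mm over their backs; the gripper's body (76 mm by 85 mm) begins 54 mm behind the grasp point. The pads swing forward as they close: fully open they stand 13 mm farther back than shut.
Start: joints at [-1.175, 0.628, 0.038, 1.517, -0.027, 0.996, -0.02], TCP at [289.594, 581.939, 231.313] pointing down, gripper open.
Joint ranges: [-3.06, 3.06], [-0.37, 2.12], [-1.25, 1.32], [0.18, 2.47], [-1.1, 4.24], [0.23, 1.98], [-2.94, 2.94]. Speed limits (rad/s): [2.57, 2.57, 3.14, 3.14, 3.14, 3.14, 3.14].

INTERFACE

Orientations are given as [roll, pitch, yaw] about the fixed x, y, z axes, in that order (R = Rz(yaw) Ry(pitch) Rx(roll)).
In Python, from cell import read_state, get_image, finish_job gives the robot as it stands.
- The arm moves only by the tool carry_out, never from a script. Its argument "series" is a list that holds one entry, the list of rows, each a list of 7 numbers: the shift along the tool's x, y, z in cm, then the turn, a rotation vector about the tool's x, y, z in rad, then the finger opening in cm, from 0 to 8.54. In form: [[[x, y, z, wx, wy, wz, grip], ...]]. A call has 1 to 5 rows; each row is the pose to reach, as a shift and turn from the pose commanded when the call began, along the tool's axes at that moment; what a row does not reach only later rows make up. A row lasts 1/12 s, in which the tool goes at most 41.7 mm and 7.16 degrees, less where a joint would pass 70% of its speed; a pose out of reach is approached as far as the arm can. A call with a gripper value outside its range is refused whole. The fingers move at their own pace and stop on an object; the grip force is fixed at half the most. Time passes only in rows, so rows that repeat a pose let the fingers close. It gives the time, the measured TCP pose, the force and the opening at its end, in the units of the state.
- read_state(): the state, without advancing time (a new reading comes with each control period).
- get_image(name): name is "scene" or "top" or "wrist"; returns a dict with "img" (480x640x3 uint8, blue, green, red), "z_map" (480x640 float32, mm along the optical axis (not along the pixel's ray), 0 where there is no reading), "mtx" (3x3 intrinsics, pixels), "T" (4x4, takes a point from camera to world coordinates); the wrist camera has in their place "T_tool_cam" (4x4, takes a point from camera to tool coordinates, whose origin is the TCP and whose axes are the flange's). Camera axes: x right, y down, z forward; pixel columns grow to the right and rows downward; lengths in mm; the calibration is good to about 2 mm. A picture is of the moment at which its call begins: read the wrist's pose just before it.
- finish_job(): hands the job in, once; it reports no verdict.
The state is a dict: "clock": time; "qpos": joint angles; "qd": joint speeds; "tau": joint torques, N m; "eef_pos": TCP position; "tool_rot": TCP orientation; "force": force on the tool from outside, world axes, zero at the start; "torque": the same for the moment, N m; "width": finger opening in mm.
Only numpy, scipy, OpenCV 4.12 (cv2) and the standard library are available. Lean on these libraries where they do the work, as an engineer would, in place of code of your own. Each camera call takes 0.05 s, during which the arm holds its last target.

TASK

Get the kitchen scale ready for weighing into the blue bowl that stands on it, only by pressing with the fingertips: first tip the white rocker fully to on by pressing down its raised half with the red stripe, then push the blue key down until it stays down, and last press the green key fully down and let it spring back. Keep to this order, do not press the orange key, and leave the bowl and everything else standing where it is; nothing is to be picked up.

Things in the scene. Friction and masses are not known exactly. Their poses are not given: they have to be found in the camera images.
- scale: white kitchen scale, 270 x 270 mm, fixed. Origin: centre of its underside, on the worktop; x points from the control strip to the platform, y left along the strip, z up. Strip top 26.5 mm above the worktop; rocker and three keys in a row at x = -90 mm, y = -90, -30, 30, 90 mm, which is where varies. Round steel platform (radius 85 mm, top at 34 mm) centred at x = 45 mm
- rocker_tip (a point): middle of the red stripe on the near (scale -x) half of the rocker, 17 mm from its pivot; moves with it. White rocker, 24 mm wide, 44 mm long (scale x), V-shaped, pivot along scale y in the middle. Off: near half slopes up, outer end 9 mm above the pivot, far half level. On: near half level, 7 mm above the strip, far half up. Black bezel 54 x 32 mm, 3 mm high
- rocker (a joint): angle of the rocker, rad: 0 = off, 0.4 = fully on (stop). Stiff; stays where it is left; about 3 N downward on the outer end of the near half turns it
- blue_top (a point): centre of the top of the blue round key (diameter 28 mm; unpressed its top is 13 mm above the control strip, fully pressed 7 mm; black collar of diameter 36 mm, 3 mm high, round it). Moves with the key
- blue_key (a joint): travel of the blue key downward, m: 0 = up, 0.006 = fully down (stop). Needs about 3 N, no spring: stays where it is left
- green_top (a point): centre of the top of the green round key; same size and heights as the blue key. Moves with the key
- green_key (a joint): travel of the green key downward, m: 0 = up, 0.006 = fully down (stop). Spring key: 1.2 N starts it, 4.8 N takes it fully down, springs back when let go
- orange_top (a point): centre of the top of the orange round key; same size and heights as the blue key. To be left alone
- orange_key (a joint): travel of the orange key downward, m: 0 = up, 0.006 = fully down; spring key like the green one
- bowl: blue ceramic bowl, loose, on the platform; rim radius 68 mm, 55 mm high. Origin: centre of its underside, z up along its axis
- honey_jar: loose jar with red lid, 61 mm in diameter, 86 mm high, standing left of the scale. Origin: centre of its underside
- table_spoon: loose metal table spoon, 199 x 40 x 18 mm, lying right of the scale, long axis its x. Origin: centre of its underside
- pepper_mill: loose wooden pepper mill, 58 mm in diameter, 170 mm high, at the left. Origin: centre of its underside
- spice_jar: loose spice jar with red cap, 45 mm in diameter, 106 mm high, at the left. Origin: centre of its underside
- low_tin: loose low tin, 86 mm in diameter, 40 mm high, at the right. Origin: centre of its underside
There are look-alikes about, which are no part of the job. There is more than one size of the bowl; the job needs the largest.

How it is judged (in metres and radians):
On the way, in this order (a step that is already met when the one before it is completed fails the run):
1. the rocker is tipped to on (value of joint rocker above 0.33 rad), for 0.1 s.
2. the blue key is pushed down (value of joint blue_key above 0.0045 m and value of joint rocker above 0.33 rad), for 0.1 s.
3. the green key is pressed down (all of step 2 and value of joint green_key above 0.0045 m), for 0.05 s.
At the end, for the whole second after the job is handed in: the rocker is on (over 0.33 of 0.4 rad), the blue key stays down (over 4.5 of 6 mm), the green and orange keys are up (within 1 mm), the bowl stands upright and at rest on the scale and it and the other loose things are within 20 mm of where they were (all of step 2 and value of joint each of green_key, orange_key below 0.001 m and distance of each of bowl, honey_jar, table_spoon, pepper_mill, spice_jar, low_tin from where it was at the start of the episode below 0.02 m and angle between bowl's own z axis and vertical below 0.1 rad and linear speed of bowl below 0.02 m/s); the robot touches nothing.
It fails at once if the orange key is pressed (over 2 mm) (value of joint orange_key above 0.002 m).
It fails at once if the blue key is pressed before the rocker is on (value of joint blue_key above 0.0025 m and value of joint rocker below 0.3 rad).
It fails at once if the green key is pressed before the blue key is down (value of joint green_key above 0.0025 m and value of joint blue_key below 0.004 m).
It fails at once if the bowl is lifted, shoved (over 20 mm) or tipped (distance of bowl from where it was at the start of the episode above 0.02 m or angle between bowl's own z axis and vertical above 0.25 rad).
It fails at once if another loose thing is carried or shoved (over 20 mm) (distance of any of honey_jar, table_spoon, pepper_mill, spice_jar, low_tin from where it was at the start of the episode above 0.02 m).
It also fails if it takes over 45 s, if anything falls off the work surface, if the arm or the gripper's body presses on something with over 40 N, if the wrist force passes 120 N, or if a joint passes its speed limit or range.

## Working session

There is one attempt and no reset: what is moved stays moved. The work goes in short steps, Python scripts to look and compute and a tool call to move; the robot and the scene stay as the last step left them, time stands still between calls to the robot, and variables do not carry over. Pictures are saved under pics/ and viewed, and the job is handed in when it is done.

Besides the shell and the picture viewer there is one more tool, called after "Call:" as name([rows], argument=value, ...), one row to a line, values as JSON. carry_out: Moves the arm, as the interface text tells. Its arguments: {"type":"object","properties":{"series":{"type":"array","items":{"type":"array","items":{"type":"array","items":{"type":"number"}}}}},"required":["series"]}

```bash
mkdir -p pics; ls
python3 - <<'E'
from cell import *
import cv2,numpy as np
s=read_state(); print(s)
for n in("scene","top","wrist"):
    d=get_image(n); cv2.imwrite(f"pics/{n}0.png",d["img"]); np.savez(f"{n}0.npz",**d); print(n,d["mtx"].tolist(),d.get("T",d.get("T_tool_cam")).tolist())
E
```

```text
pics
{'clock': 0.0, 'qpos': array([-1.17479648,  0.62937292,  0.03846362,  1.51836261, -0.02697898,
        0.99631825, -0.02001245]), 'qd': array([-0.0011998 , -0.0002322 ,  0.00101992, -0.00066806,  0.00053728,
       -0.00015468, -0.00109057]), 'tau': array([-8.95771209e-04, -5.63420713e+01,  1.22574862e+00, -1.93444473e+01,
        1.09069532e-02,  1.06930602e-02,  1.95927976e-05]), 'eef_pos': array([289.32378621, 581.35261759, 230.37387055]), 'tool_rot': array([-3.13965094e+00,  5.74949307e-05,  2.67977445e+00]), 'force': array([0.78370605, 0.25633509, 1.03342553]), 'torque': array([ 0.03157112, -0.02062905,  0.00328744]), 'width': 85.54603575651305}
scene [[531.3750513182338, 0.0, 329.62859669371335], [0.0, 531.3750513182338, 242.60599216711952], [0.0, 0.0, 1.0]] [[-0.6183974941821628, -0.47994377138466093, 0.6222849150496021, -442.1163793562829], [-0.7858544609155594, 0.38185407764744533, -0.4864362544497837, 771.8242085669905], [-0.004159981771326809, -0.7898363372832929, -0.6133035584916943, 1055.9378772876837], [0.0, 0.0, 0.0, 1.0]]
top [[557.197234147396, 0.0, 310.7400750339065], [0.0, 557.197234147396, 245.1817632380834], [0.0, 0.0, 1.0]] [[0.002279926561759871, -0.9814038080346531, 0.1919410521747614, 308.8022023951208], [-0.9999322903768381, -0.004427687202608917, -0.010761516982591195, -14.707556223296907], [0.011411248687314088, -0.19190352045003595, -0.9813474523543019, 1335.2827443880815], [0.0, 0.0, 0.0, 1.0]]
wrist [[335.64082683771505, 0.0, 312.29297085730394], [0.0, 335.64082683771505, 245.6154334851025], [0.0, 0.0, 1.0]] [[-0.00024412599352976048, -0.9515149307017177, -0.3076024659429792, 79.40148816606975], [0.9999997842885653, -4.472124499405466e-05, -0.0006553036170229183, 0.6732180028916623], [0.0006097748104997839, -0.30760255956625704, 0.9515147363666865, -143.2406353501788], [0.0, 0.0, 0.0, 1.0]]
```

View pics/scene0.png

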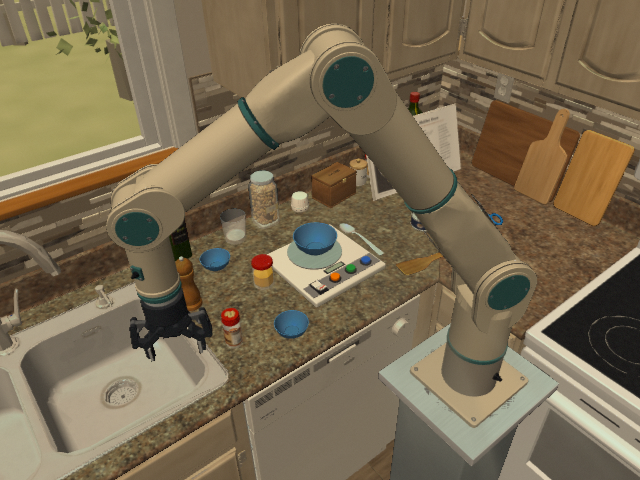

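View pics/top0.png

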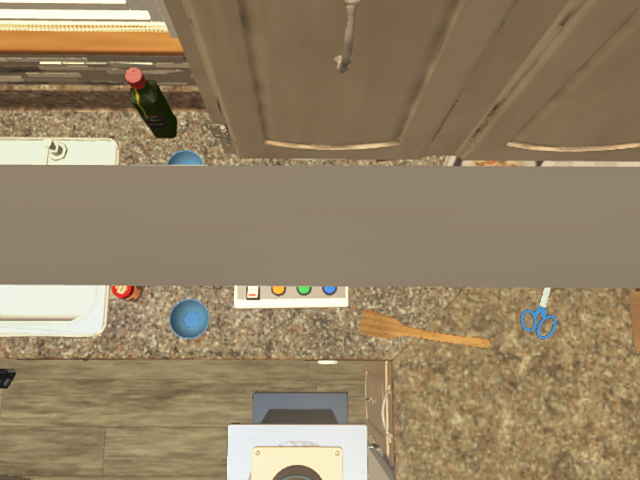

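View pics/wrist0.png

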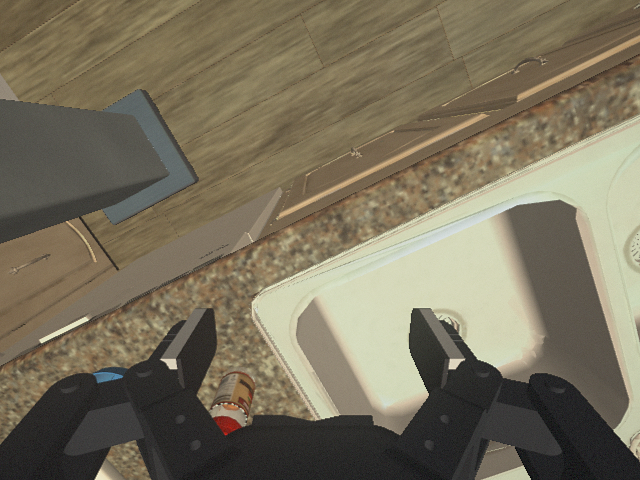

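The rocker and keys are visible in both views: in the scene view the rocker is about (318,286), orange (335,277), green (351,268) and blue (366,261). I'll enlarge and measure them.

```bash
cat > h.py <<'E'
import numpy as np,cv2
def deproj(d,u,v,z=None):
    K=d["mtx"]; 
    if z is None: z=np.median([x for x in d["z_map"][int(v)-1:int(v)+2,int(u)-1:int(u)+2].ravel() if x>0])
    return (d["T"]@[(u-K[0,2])/K[0,0]*z,(v-K[1,2])/K[1,1]*z,z,1])[:3]
def onplane(d,u,v,h):
    K=d["mtx"]; r=d["T"][:3,:3]@[(u-K[0,2])/K[0,0],(v-K[1,2])/K[1,1],1]; o=d["T"][:3,3]
    return o+r*(h-o[2])/r[2]
E
python3 - <<'E'
import numpy as np,cv2
s=np.load("scene0.npz")["img"][215:310,260:395]; t=np.load("top0.npz")["img"][280:315,225:355]
s=cv2.resize(s,None,fx=5,fy=5,interpolation=cv2.INTER_CUBIC);cv2.imwrite("pics/sc.png",s)
t=cv2.resize(t,None,fx=6,fy=6,interpolation=cv2.INTER_CUBIC);cv2.imwrite("pics/tc.png",t)
E
```

```text
(no output)
```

View pics/sc.png

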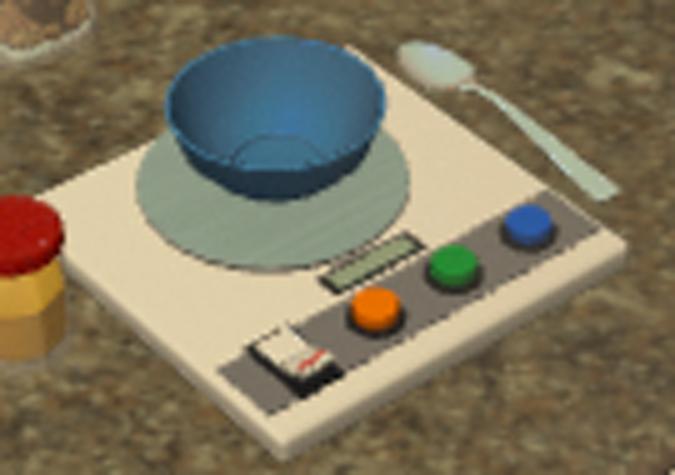

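View pics/tc.png

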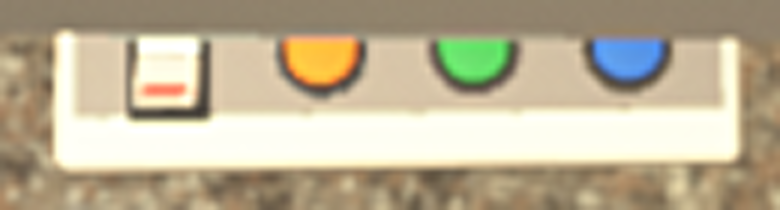

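The crop shows the rocker with its red stripe on the near half, then orange, green and blue from left to right along the strip. The bowl on the platform is the largest of three; the loose ones at (215,260) and (291,324) in the scene view are smaller.

Run:
```python
import numpy as np
from h import *
s=np.load("scene0.npz");t=np.load("top0.npz")
f=lambda u,v,k,x0,y0:(x0+(u+.5)/k-.5,y0+(v+.5)/k-.5)
for n,u,v,h in(("orange",376,308,39.5),("green",454,264,39.5),("blue",528,223,39.5),("stripe",312,359,40),("corner",625,245,26.5),("cornerL",282,445,26.5),("cornerfarL",42,190,26.5)):
    p=f(u,v,5,260,215); print(n,onplane(s,*p,h).round(1),deproj(s,round(p[0]),round(p[1])).round(1))
for n,u,v,h in(("stripe",164,90,40),("oEdgeL",281,45,39),("oR",362,45,39),("gL",434,45,39),("gR",514,45,39),("bL",590,45,39),("bR",668,45,39),("cornL",58,160,20),("cornR",737,157,20)):
    p=f(u,v,6,225,280); print(n,onplane(t,*p,h).round(1),deproj(t,round(p[0]),round(p[1])).round(1))
```

```text
orange [455.8  51.7  39.5] [457.2  49.8  38.2]
green [457.7  -8.6  39.5] [460.7  -9.6  38.5]
blue [459.1 -67.6  39.5] [460.5 -68.   39.2]
stripe [443.9 107.3  40. ] [445.4 106.2  39.9]
corner [ 418.8 -110.3   26.5] [ 423.8 -117.3   17.9]
cornerL [410.6 154.   26.5] [416.5 149.8  17.9]
cornerfarL [681.3 135.3  26.5] [681.4 135.4  24.9]
stripe [444.5 107.6  40. ] [443.4 107.3  41.2]
oEdgeL [462.3  62.7  39. ] [463.2  64.   32.8]
oR [462.4  31.2  39. ] [463.7  31.3  29.8]
gL [462.5   3.1  39. ] [462.5   2.9  40.1]
gR [462.6 -28.   39. ] [463.2 -27.5  35.1]
bL [462.7 -57.6  39. ] [463.5 -58.   33.9]
bR [462.8 -88.   39. ] [464.  -88.7  30.8]
cornL [418.9 150.4  20. ] [419.3 150.6  23. ]
cornR [ 421.  -115.9   20. ] [ 421.6 -116.     5.5]
```

Call:
carry_out([
  [[-2.7,-3.05,0,0,0,-0.09,0],[-5.4,-6.1,0,0,0,-0.18,0],[-8.1,-9.15,0,0,0,-0.27,0],[-10.8,-12.2,0,0,0,-0.36,0],[-13.5,-15.25,0,0,0,-0.462,0]],
])

```text
clock: 0.57
eef_pos: [342.5, 383.2, 231.1]
tool_rot: [-3.141, -0.0, -3.136]
force: [0.4, -0.0, 0.6]
width: 25.6
```

Call:
carry_out([
  [[-1.0,-3.8,0,0,0,0,0],[-2.0,-7.6,0,0,0,0,0],[-3.0,-11.4,0,0,0,0,0],[-4.0,-15.2,0,0,0,0,0],[-5.0,-19.0,0,0,0,0,0]],
])

```text
clock: 0.98
eef_pos: [392.6, 193.4, 231.4]
tool_rot: [3.142, 0.0, -3.141]
force: [0.1, -0.2, -1.2]
width: -0.2
```

Call:
carry_out([
  [[-1.0,-3.6,0,0,0,0,0],[-2.0,-7.2,0,0,0,0,0],[-3.0,-10.8,0,0,0,0,0],[-4.0,-14.4,0,0,0,0,0],[-5.0,-17.5,0,0,0,0,0]],
])

```text
clock: 1.4
eef_pos: [442.5, 17.6, 231.3]
tool_rot: [-3.141, -0.0, 3.14]
force: [0.1, 0.3, -0.4]
width: 0.1
```

Call:
carry_out([
  [[0,0,0,0,0,0,0],[0,0,0,0,0,0,0]],
])

```text
clock: 1.57
eef_pos: [442.8, 18.3, 231.2]
tool_rot: [-3.141, -0.0, 3.137]
force: [-0.6, 1.7, -1.2]
width: 0.0
```

Run:
```python
from cell import *
import cv2,numpy as np
s=read_state(); print(s["eef_pos"],s["tool_rot"],s["width"],s["qpos"])
d=get_image("wrist"); cv2.imwrite("pics/w1.png",d["img"]); np.savez("w1.npz",pos=s["eef_pos"],rot=s["tool_rot"],**d)
d=get_image("top"); cv2.imwrite("pics/t1.png",d["img"])
```

```text
[442.81007712  18.26825994 231.18635796] [-3.14118177e+00 -1.17633985e-04  3.13676410e+00] 0.042001859444784344 [-0.0897709   0.33763647 -0.01986985  2.06540201  0.01036028  0.73880595
  1.44978831]
```

View pics/w1.png

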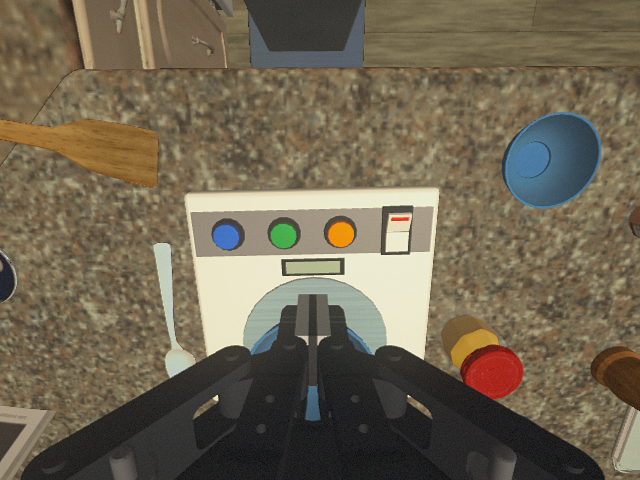

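The wrist view shows blue (227,235), green (284,233), orange (341,233) and the rocker's red stripe (400,219). I'll convert these to world coordinates.

Run:
```python
import numpy as np,cv2
from scipy.spatial.transform import Rotation as R
from h import *
w=dict(np.load("w1.npz")); T=np.eye(4);T[:3,:3]=R.from_euler("xyz",w["rot"]).as_matrix();T[:3,3]=w["pos"]
w["T"]=T@w["T_tool_cam"]
hsv=cv2.cvtColor(w["img"],cv2.COLOR_BGR2HSV)
def cen(lo,hi,box):
    x0,y0,x1,y1=box; m=cv2.inRange(hsv[y0:y1,x0:x1],lo,hi); M=cv2.moments(m,True); return x0+M["m10"]/M["m00"],y0+M["m01"]/M["m00"],M["m00"]
for n,lo,hi,b,h in(("blue",(100,120,100),(130,255,255),(205,210,250,260),39.5),("green",(45,100,80),(80,255,255),(262,210,306,260),39.5),("orange",(5,140,150),(25,255,255),(319,210,363,260),39.5),("stripe",(0,120,120),(8,255,255),(385,205,415,230),40.5)):
    u,v,a=cen(lo,hi,b); print(n,round(u,1),round(v,1),a,onplane(w,u,v,h).round(1),deproj(w,round(u),round(v)).round(1))
```

```text
blue 225.6 236.6 504.0 [461.6 -71.4  39.5] [462.2 -71.1  39.1]
green 283.1 235.1 542.0 [460.3 -11.5  39.5] [460.  -11.6  40.1]
orange 340.6 234.0 529.0 [459.4  48.1  39.5] [459.4  48.6  39.4]
stripe 400.1 218.8 59.0 [443.4 108.3  40.5] [443.5 108.2  40.6]
```

Call:
carry_out([
  [[0,3.0,2,0,0,0,0],[0,6.0,5,0,0,0,0],[0,9.0,8,0,0,0,0],[0,9.0,12,0,0,0,0],[0,9.0,15,0,0,0,0]],
])

```text
clock: 2.08
eef_pos: [441.3, 114.8, 79.4]
tool_rot: [3.139, -0.001, -3.134]
force: [-0.3, -0.9, 0.2]
width: -0.1
```

Call:
carry_out([
  [[0,0,1.0,0,0,0,0],[0,0,2.0,0,0,0,0],[0,0,2.0,0,0,0,0],[0,0,2.0,0,0,0,0]],
])

```text
clock: 2.42
eef_pos: [441.8, 111.7, 61.0]
tool_rot: [3.141, -0.001, -3.139]
force: [1.8, 0.3, 0.2]
width: -0.1
```

Run:
```python
from cell import *
import cv2,numpy as np
s=read_state(); print(s["eef_pos"],s["tool_rot"],s["force"])
d=get_image("wrist"); cv2.imwrite("pics/w2.png",d["img"])
d=get_image("scene"); cv2.imwrite("pics/s2.png",cv2.resize(d["img"][200:320,240:400],None,fx=5,fy=5,interpolation=cv2.INTER_CUBIC))
```

```text
[441.76354221 111.66828676  61.0319353 ] [ 3.14130613e+00 -1.40578743e-03 -3.13879978e+00] [1.75481463 0.32265578 0.20995113]
```

View pics/w2.png

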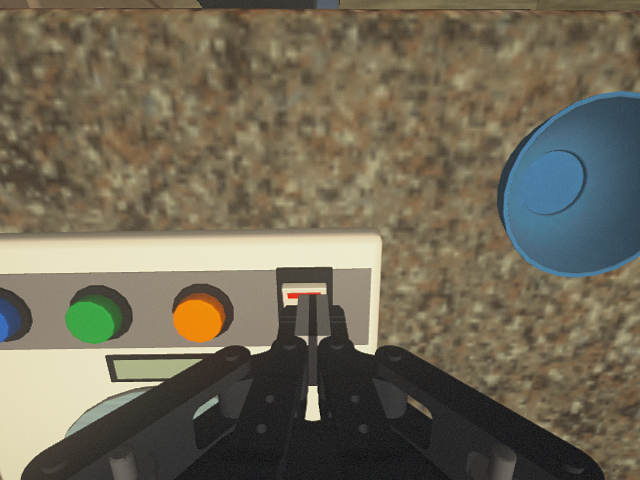

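View pics/s2.png

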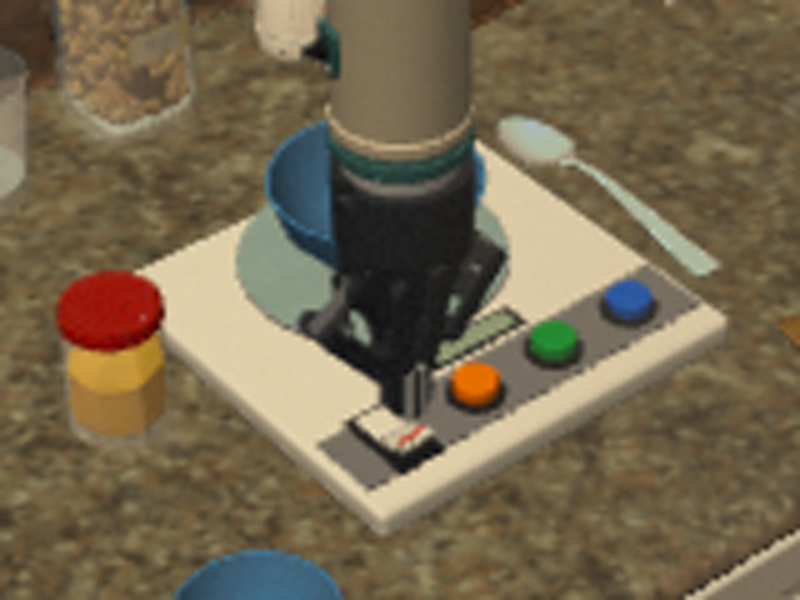

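The tip is over the red stripe, with the stripe at (307,295) and the tip at (313,297), about 3 mm too far left. I'll correct that and press.

Call:
carry_out([
  [[0.2,-0.35,0.5,0,0,0,0],[0.2,-0.35,1.2,0,0,0,0],[0.2,-0.35,1.6,0,0,0,0],[0.2,-0.35,1.9,0,0,0,0],[0.2,-0.35,2.1,0,0,0,0]],
])

```text
clock: 2.93
eef_pos: [439.9, 106.6, 39.9]
tool_rot: [-3.141, -0.002, -3.142]
force: [-1.7, -0.5, 3.7]
width: 0.2
```

Call:
carry_out([
  [[0,0,0.15,0,0,0,0],[0,0,0.3,0,0,0,0],[0,0,0.45,0,0,0,0],[0,0,0.6,0,0,0,0],[0,0,0.7,0,0,0,0]],
])

```text
clock: 3.35
eef_pos: [439.8, 106.6, 33.3]
tool_rot: [-3.141, -0.001, -3.141]
force: [-4.2, 0.3, 17.8]
width: 0.1
```

Call:
carry_out([
  [[0,0,0,0,0,0,0],[0,0,0,0,0,0,0]],
])

```text
clock: 3.52
eef_pos: [439.8, 106.6, 33.5]
tool_rot: [-3.141, -0.001, -3.141]
force: [-2.3, -0.5, 5.3]
width: 0.1
```

Call:
carry_out([
  [[0,0,0.08,0,0,0,0],[0,0,0.15,0,0,0,0],[0,0,0.15,0,0,0,0]],
])

```text
clock: 3.77
eef_pos: [439.8, 106.6, 33.2]
tool_rot: [-3.141, -0.0, -3.141]
force: [-4.6, -0.8, 22.2]
width: 0.0
```

Call:
carry_out([
  [[0,0,-1.0,0,0,0,0],[0,0,-3.0,0,0,0,0],[0,-3.0,-3.5,0,0,0,0],[0,-6.0,-3.5,0,0,0,0],[0,-6.0,-3.5,0,0,0,0]],
])

```text
clock: 4.18
eef_pos: [440.3, 40.4, 67.1]
tool_rot: [-3.137, -0.001, 3.134]
force: [0.8, -0.4, 0.7]
width: -0.1
```

Run:
```python
from cell import *
import cv2,numpy as np
from h import *
s=read_state(); print(s["eef_pos"],s["force"])
d=get_image("wrist"); cv2.imwrite("pics/w3.png",d["img"])
d=get_image("scene"); cv2.imwrite("pics/s3.png",cv2.resize(d["img"][240:310,280:390],None,fx=7,fy=7,interpolation=cv2.INTER_CUBIC))
```

```text
[440.31869443  40.35902655  67.11572915] [ 0.81974359 -0.36122234  0.69698104]
```

View pics/w3.png

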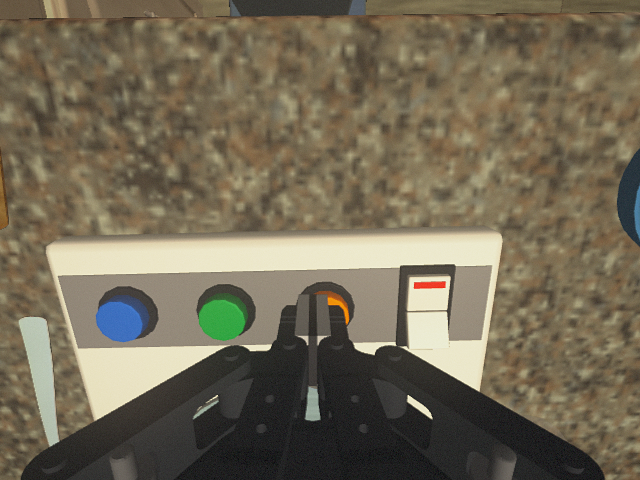

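View pics/s3.png

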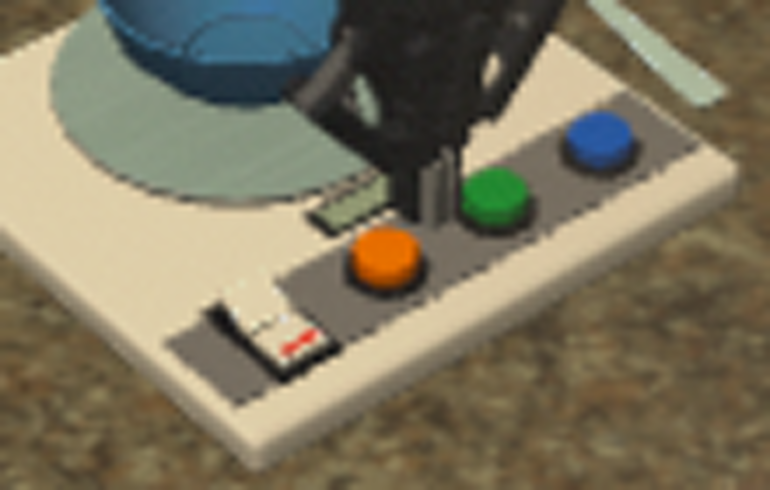

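The rocker is on: its near half is level and its far half is raised, at wrist (427,330). Next is the blue key at about (461,-71).

Call:
carry_out([
  [[-0.7,-3.0,0,0,0,0,0],[-1.4,-6.0,0,0,0,0,0],[-2.1,-9.0,0,0,0,0,0],[-2.1,-11.0,0,0,0,0,0],[-2.1,-11.7,0,0,0,0,0]],
])

```text
clock: 4.7
eef_pos: [462.1, -72.8, 66.5]
tool_rot: [-3.14, 0.0, 3.138]
force: [-0.7, -1.0, 0.2]
width: 0.3
```

Call:
carry_out([
  [[0,0,0,0,0,0,0],[0,0,0,0,0,0,0],[0,0,0,0,0,0,0]],
])

```text
clock: 4.95
eef_pos: [461.7, -67.9, 66.8]
tool_rot: [3.14, 0.0, -3.138]
force: [-0.4, -0.3, 0.5]
width: 0.1
```

Run:
```python
from cell import *
import cv2
s=read_state(); print(s["eef_pos"],s["force"])
d=get_image("wrist"); cv2.imwrite("pics/w4.png",d["img"])
```

```text
[461.70572228 -67.86940498  66.77639215] [-0.38738059 -0.31502338  0.47519572]
```

View pics/w4.png

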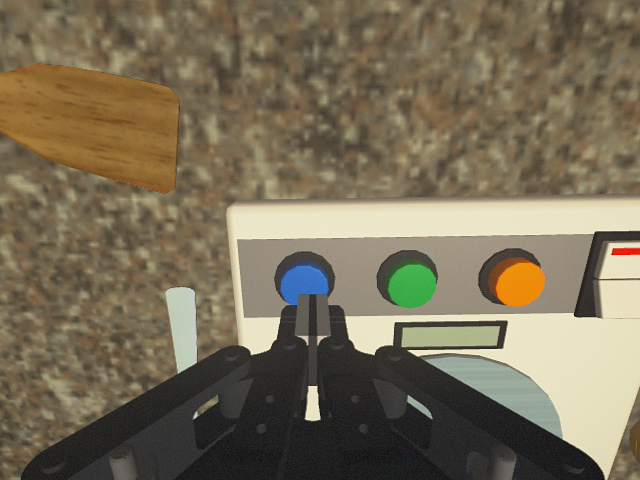

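The blue key is at (304,280) and the tip at (313,297), about 3 mm too far left. I'll shift and descend.

Call:
carry_out([
  [[0,-0.2,0.5,0,0,0,0],[0,-0.2,1.2,0,0,0,0],[0,-0.2,1.8,0,0,0,0],[0,-0.2,2.3,0,0,0,0],[0,-0.2,2.5,0,0,0,0]],
])

```text
clock: 5.42
eef_pos: [461.0, -71.9, 40.7]
tool_rot: [3.141, -0.002, -3.141]
force: [0.5, -0.7, 0.9]
width: 0.0
```

Call:
carry_out([
  [[0,0,0.2,0,0,0,0],[0,0,0.4,0,0,0,0],[0,0,0.6,0,0,0,0],[0,0,0.8,0,0,0,0],[0,0,0.9,0,0,0,0]],
])

```text
clock: 5.83
eef_pos: [461.4, -72.1, 33.4]
tool_rot: [-3.141, -0.0, -3.141]
force: [-4.0, 1.9, 25.0]
width: 0.1
```

Call:
carry_out([
  [[0,0,0.1,0,0,0,0],[0,0,0.1,0,0,0,0]],
])

```text
clock: 6.0
eef_pos: [461.3, -72.1, 33.4]
tool_rot: [-3.141, 0.001, -3.141]
force: [-4.7, 1.8, 20.9]
width: 0.2
```

The key is at its stop: tip at z 33.4 and 21 N. I'll lift and go to green.

Call:
carry_out([
  [[0,0,-1.0,0,0,0,0],[0,0,-3.0,0,0,0,0],[0.1,3.0,-3.5,0,0,0,0],[0.1,5.0,-3.5,0,0,0,0],[0.1,6.0,-3.5,0,0,0,0]],
])

```text
clock: 6.42
eef_pos: [461.4, -9.8, 67.4]
tool_rot: [3.14, 0.002, -3.139]
force: [-0.1, -0.2, -0.1]
width: -0.0
```

Call:
carry_out([
  [[0,0,0,0,0,0,0],[0,0,0,0,0,0,0],[0,0,0,0,0,0,0]],
])

```text
clock: 6.67
eef_pos: [460.3, -13.6, 66.5]
tool_rot: [-3.14, -0.001, 3.141]
force: [-0.4, -0.1, -0.4]
width: 0.0
```

Run:
```python
from cell import *
import cv2
s=read_state(); print(s["eef_pos"],s["force"])
d=get_image("wrist"); cv2.imwrite("pics/w5.png",d["img"])
```

```text
[460.30275507 -13.61810558  66.45635021] [-0.44309299 -0.10567666 -0.39467388]
```

View pics/w5.png

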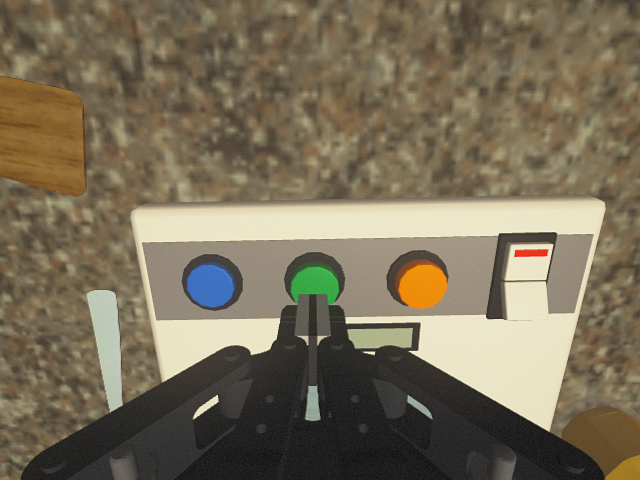

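The blue key now sits low in its collar at (211,284), and the rocker is on at (527,275). The tip is over green at (315,283), so I'll press it.

Call:
carry_out([
  [[0,0,0.5,0,0,0,0],[0,0,1.2,0,0,0,0],[0,0,1.8,0,0,0,0],[0,0,2.3,0,0,0,0],[0,0,2.5,0,0,0,0]],
])

```text
clock: 7.13
eef_pos: [459.9, -12.4, 40.6]
tool_rot: [-3.141, -0.002, -3.141]
force: [0.0, -0.9, -0.1]
width: 0.0
```

Call:
carry_out([
  [[0,0,0.2,0,0,0,0],[0,0,0.4,0,0,0,0],[0,0,0.6,0,0,0,0],[0,0,0.8,0,0,0,0],[0,0,0.9,0,0,0,0]],
])

```text
clock: 7.55
eef_pos: [460.2, -12.3, 33.2]
tool_rot: [-3.141, -0.0, -3.141]
force: [-4.5, 0.7, 21.4]
width: -0.2
```

Call:
carry_out([
  [[0,0,0.1,0,0,0,0],[0,0,0.1,0,0,0,0]],
])

```text
clock: 7.72
eef_pos: [460.2, -12.3, 33.2]
tool_rot: [-3.141, 0.0, -3.141]
force: [-4.4, 0.6, 21.0]
width: 0.2
```

Call:
carry_out([
  [[0,0,-1.0,0,0,0,0],[0,0,-3.0,0,0,0,0],[0,0,-6.0,0,0,0,0],[0,0,-10,0,0,0,0],[0,0,-14,0,0,0,0]],
])

```text
clock: 8.13
eef_pos: [460.0, -12.1, 172.9]
tool_rot: [3.141, -0.001, -3.141]
force: [1.6, 0.7, -0.3]
width: -0.4
```

Call:
carry_out([
  [[0.5,0,-3,0,0,0,0],[1,0,-5,0,0,0,0],[1,0,-5,0,0,0,0],[1,0,-5,0,0,0,0]],
])

```text
clock: 8.47
eef_pos: [451.4, -12.5, 222.8]
tool_rot: [-3.141, 0.003, 3.141]
force: [0.5, 0.2, -0.1]
width: -0.2
```

Run:
```python
from cell import *
import cv2,numpy as np
from scipy.spatial.transform import Rotation as R
from h import *
s=read_state(); print(s["clock"],s["eef_pos"],s["force"])
w=get_image("wrist"); cv2.imwrite("pics/w6.png",w["img"])
T=np.eye(4);T[:3,:3]=R.from_euler("xyz",s["tool_rot"]).as_matrix();T[:3,3]=s["eef_pos"]
w["T"]=T@w["T_tool_cam"]
K=w["mtx"]
for n,p in(("blue",(461,-71.4,36)),("green",(460.3,-11.5,39)),("orange",(459.4,48,39)),("near",(442,108,34)),("far",(477,108,38))):
    c=np.linalg.inv(w["T"])@[*p,1]; u,v=(K@(c[:3]/c[2]))[:2]
    print(n,round(u),round(v),deproj(w,round(u),round(v)).round(1))
d=get_image("scene"); cv2.imwrite("pics/s6.png",cv2.resize(d["img"][170:350,170:410],None,fx=3.3,fy=3.3,interpolation=cv2.INTER_CUBIC))
```

```text
8.4667 [451.37194108 -12.49300784 222.7639946 ] [ 0.54662306  0.16051584 -0.12338802]
blue 254 228 [461.5 -71.6  33.3]
green 313 228 [459.8 -11.2  39.4]
orange 372 227 [458.6  47.9  40.4]
near 432 209 [441.6 108.2  34.2]
far 429 244 [476.2 106.5  41.4]
```

View pics/w6.png

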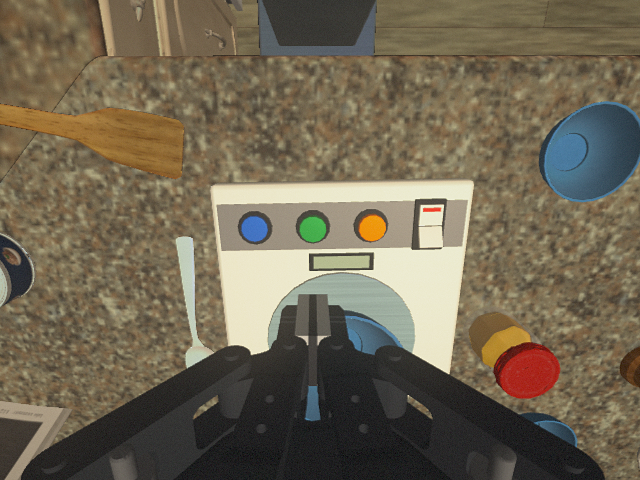

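View pics/s6.png

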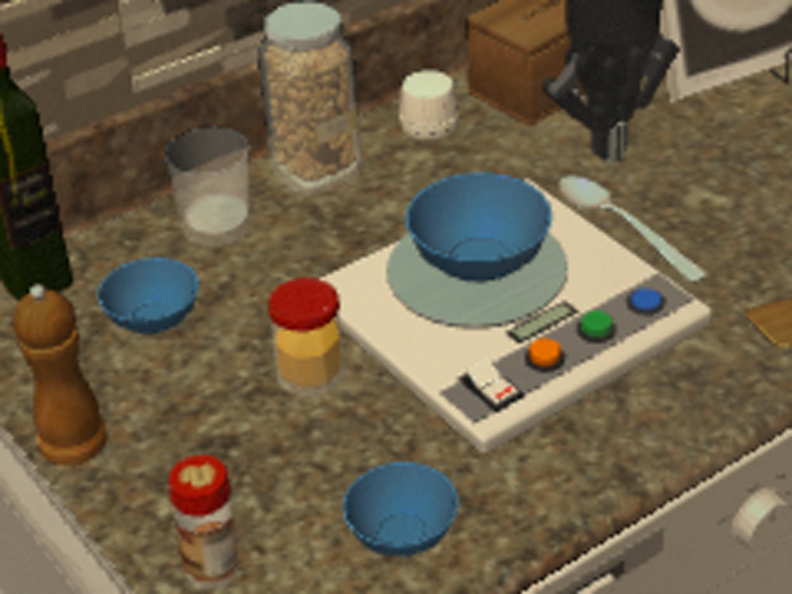

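Measured heights: blue top 33.3 mm (fully down), green 39.4 mm (back up), orange 40.4 mm (untouched), rocker near half 34 mm and level, far half raised. The bowl and the other things look unmoved, and the gripper is clear at z 223 mm.

```bash
python3 -c "
from cell import *
print(finish_job())"
```

```text
the job is handed in; nothing more can be done
None
```

The scale is set up and the job is handed in. With the fingers closed I pressed the rocker's red-stripe half down to its stop, then the blue key down to its stop, then the green key fully down and released it. It took about 8.5 s of the 45 s.

| Part | Last check (height above worktop) | State |
|---|---|---|
| Rocker, near half | 34.2 mm, level, far half raised | on |
| Blue key | 33.3 mm | fully down |
| Green key | 39.4 mm | back up |
| Orange key | 40.4 mm | untouched |

- **Forces:** the wrist force readings stayed at or below 25 N.
- **Loose things:** the bowl and the other things looked unmoved in the pictures, though I did not measure their positions. The low tin was not in the last scene crop, and I never identified it in any picture.
- **Disagreement between cameras:** the scene and top views put the keys 4 to 5 mm apart in y. I used the wrist camera's values, which lay between the two. No check failed.

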